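# Heatsink temperature check under a snap-fit cover

## Robot

A 6-joint arm with a two-finger parallel gripper is mounted at the origin on the work surface. World frame = base frame: x ahead of the robot, y to its left, z up, the work surface at z = 0. Lengths are in mm, angles in rad, forces in N, time in s.
With the tool pointing down it reaches from about 350 to 975 mm from the base axis. Payload 7.1 kg.
Tool frame: the origin (TCP) lies on the front face of the gripper's body, between the roots of the fingers; the fingertips stand 80 mm ahead of it and the grasp point (between the pads) lies 61 mm ahead of it (env.tips_ahead is the distance from the TCP to the fingertips, in mm); z points along the fingers, y is the direction in which the jaws open and shut (so a half turn about z gives the same grasp; the last joint's range is limited). The gripper opens to 88 mm and grips with 3 to 60 N. Pads are 20 mm wide; open, the fingers measure 115 mm over their backs; the gripper's body (75 mm by 178 mm) begins 61 mm behind the grasp point.
Start: joints at [-1.324, 0.423, 1.63, -0, 1.089, -0.019], TCP at [164.195, -603.03, 302.675] pointing down, gripper open.
Joint ranges: [-3, 3], [-0.9, 2.11], [0.09, 2.58], [-1.31, 4.45], [0.11, 2.69], [-2.54, 2.54]. Speed limits (rad/s): [2.39, 2.39, 3.01, 3.14, 3.14, 3.14].

## Interface

Orientations are given as a unit quaternion [x, y, z, w].
In Python, from station import env, set_gripper, viewer, workorder gives the robot as it stands. Calls block until the motion is done:
- env.reach(position, orientation): joint-space move of the TCP to a pose.
- env.move_l(position, rot=None, rate=150, f_stop=None): straight line of the TCP; rot=None keeps the orientation; rate is the mean speed in mm/s. With f_stop (N) it stops when the force on the tool has changed by that much, and returns True; else False.
- env.move_joints(angles): joint-space move.
- set_gripper(opening): finger opening in mm; the grip force is fixed at half the most; returns when the fingers have stopped.
- env.hold(seconds).
- env.ik(position, orientation): joint angles nearest the present ones, or None.
- env.read_state(): the state.
- viewer.camera(name): name is "scene" or "top"; returns the picture (480x640x3 uint8, blue, green, red); there is no depth.
- viewer.camera_params(name): a dict with "fx", "fy", "cx", "cy" (pixels), "pose" (4x4, takes a point from camera to world coordinates). Camera axes: x right, y up, looking along -z (the intrinsics and any distortion apply to the point x, -y, -z); pixel columns grow to the right and rows downward; lengths in mm; the calibration is good to about 2 mm. A picture is of the moment at which its call begins. camera_params takes no time and is no camera call.
A pose or a line that the arm cannot do raises env.IKError and nothing moves.
- workorder.sign_off(): hands the job in, once; it reports no verdict.
The state is a dict: "time_s": time; "qpos": joint angles; "dq": joint speeds; "tau": joint torques, N m; "tool_pos": TCP position; "orientation": TCP orientation; "force": force on the tool from outside, world axes, zero at the start; "wrist_torque": the same for the moment, N m; "width": finger opening in mm.
Only numpy, scipy, OpenCV 4.12 (cv2) and the standard library are available. Lean on these libraries where they do the work, as an engineer would, in place of code of your own. Each camera call takes 0.05 s, during which the arm holds its last target.

## Task

Squeeze the two opposing tabs of the amplifier's cover together, lift the cover off and lay it the same way up in the middle of the cork mat. Then pick up the infrared thermometer and, starting from the end of the case with the round cable socket, aim it at the middle of the top of each heatsink in turn from about 10 cm, holding it still there for three seconds, without disturbing the heatsinks. Finally stand the thermometer back on the rubber mat and refit the cover flush on the case with both tabs sprung out, leaving the phone plug, fuse cap and aluminium adapter block where they are.

Things in the scene. Friction and masses are not known exactly. Their poses are not given: they have to be found in the camera images.
- amp: grey amplifier case, fixed on the desk, 87 (x) x 232 (y) x 52 mm high, open-topped under its cover, walls 4, floor 6 mm. Origin: centre of its underside, z up. A round cable socket (26 mm across, juts out 14 mm) is on its +y end, at the robot's left. Four bays in a row at y = +72, +24, -24, -72 mm (ribs 8 mm high between), each with one heatsink or empty.
- case_rim (a point): centre of the case's open top, level with the rim, axes as the case. At the middle of each long wall (y = 0) a catch lip 40 mm long and 4 mm thick juts 5 mm inwards at the rim; the cover's hooks catch under these.
- cover_grip (a point): point midway between the two tabs of the loose grey cover (150 g, plate 86 x 232 x 4 mm), 20 mm above the plate's underside; x from tab to tab, y along the cover, z up. Black tabs, 26 mm wide (y), rise 26 mm above the plate's top; outer faces 64 mm apart along x, 52 fully pressed. Fitted, this point is 72 mm above the desk over the case's centre; turned by 180 degrees it fits too.
- cover_under (a point): centre of the cover plate's underside. Below it hang the tabs' outward hooks (down to 12 mm) and four round-ended corner pins (16 mm long, 8 thick), its feet when laid down; the pins enter the case with 2 mm play. The cover comes off straight up only while both tabs are pressed in 5 mm or more. Refit: tabs squeezed, lower straight until the plate meets the rim, let go.
- tab_a (a joint): inward travel of the tab on the cover's -x side, m: 0 sprung out, 0.006 fully pressed (1.5 N at first, 7.5 N fully pressed)
- tab_b (a joint): the same for the tab on the cover's +x side
- cork_mat: cork mat fixed on the desk, 140 (x) x 270 (y) x 3 mm, where the cover is laid. Origin: centre of its underside; y along its long side.
- rubber_mat: black rubber mat fixed on the desk, 200 (x) x 170 (y) x 3 mm, where the thermometer stands. Origin: centre of its underside.
- thermo_grip (a point): centre of the handle of the loose white bent-neck infrared thermometer (180 g): handle 120 (x) x 26 (y) x 40 mm high, standing on its flat underside 20 mm below this point; x points along the handle to the head, z up. The head (24 mm thick) at its front end rises to 60 mm above the underside and bends forwards and down.
- thermo_lens (a point): lens of the thermometer, 88 mm ahead of (handle x) and 7 mm above the handle's centre. This frame's z axis is the line of sight: forwards and 45 degrees down when the handle is level; its y axis is the handle's y axis.
- sink1_top (a point): middle of the top of the finned aluminium heatsink in bay 1 counted from the cable-socket end (44 x 38 x 30 mm high, stands loose on the case floor, its top 36 mm above the desk, 16 mm below the rim); may be absent
- sink2_top (a point): middle of the top of the finned aluminium heatsink in bay 2 counted from the cable-socket end (44 x 38 x 30 mm high, stands loose on the case floor, its top 36 mm above the desk, 16 mm below the rim); may be absent
- sink3_top (a point): middle of the top of the finned aluminium heatsink in bay 3 counted from the cable-socket end (44 x 38 x 30 mm high, stands loose on the case floor, its top 36 mm above the desk, 16 mm below the rim); may be absent
- sink4_top (a point): middle of the top of the finned aluminium heatsink in bay 4 counted from the cable-socket end (44 x 38 x 30 mm high, stands loose on the case floor, its top 36 mm above the desk, 16 mm below the rim); may be absent
- plug_c (a point): chrome phone plug lying down, 62 mm long, 14 mm thick, x along it towards its tip; this point lies at its rear end, half-way up. Leave alone.
- fuse_cap_c (a point): red fuse cap, 16 mm across and high; centre. Leave alone.
- adapter_c (a point): aluminium adapter block 30 x 45 x 22 mm; centre. Leave alone.
There are look-alikes about, which are no part of the job. Leave any blue or red look-alike of the part that bears cover_grip alone. There is more than one size of the part that bears thermo_grip; the job needs the larger.

How it is judged (in metres and radians):
On the way, in this order (a step that is already met when the one before it is completed fails the run):
1. the cover lies on the cork mat, released, tabs sprung out (horizontal distance between cover_grip and cork_mat below 0.05 m and height (world z) of cover_grip below 0.05 m and angle between cover_grip's own z axis and vertical below 0.08 rad and value of joint each of tab_a, tab_b below 0.002 m and linear speed of cover below 0.02 m/s and angular speed of cover below 0.2 rad/s), for 0.3 s.
2. the thermometer is held steady for two seconds, aimed at heatsink 1 (if present), cover still off (x of sink1_top in the frame of thermo_lens between -0.013 and 0.013 m and y of sink1_top in the frame of thermo_lens between -0.013 and 0.013 m and z of sink1_top in the frame of thermo_lens between 0.05 and 0.16 m and horizontal distance between cover_grip and sink1_top above 0.11 m), for 2 s.
3. the thermometer is held steady for two seconds, aimed at heatsink 2 (if present), cover still off (x of sink2_top in the frame of thermo_lens between -0.013 and 0.013 m and y of sink2_top in the frame of thermo_lens between -0.013 and 0.013 m and z of sink2_top in the frame of thermo_lens between 0.05 and 0.16 m and horizontal distance between cover_grip and sink2_top above 0.11 m), for 2 s.
4. the thermometer is held steady for two seconds, aimed at heatsink 3 (if present), cover still off (x of sink3_top in the frame of thermo_lens between -0.013 and 0.013 m and y of sink3_top in the frame of thermo_lens between -0.013 and 0.013 m and z of sink3_top in the frame of thermo_lens between 0.05 and 0.16 m and horizontal distance between cover_grip and sink3_top above 0.11 m), for 2 s.
5. the thermometer is held steady for two seconds, aimed at heatsink 4 (if present), cover still off (x of sink4_top in the frame of thermo_lens between -0.013 and 0.013 m and y of sink4_top in the frame of thermo_lens between -0.013 and 0.013 m and z of sink4_top in the frame of thermo_lens between 0.05 and 0.16 m and horizontal distance between cover_grip and sink4_top above 0.11 m), for 2 s.
At the end, for the whole second after the job is handed in: Cover flush on the case (within 4 mm across, 5 mm along, 2.5 mm in height, 0.03 rad), both tabs sprung out (under 1.8 mm); thermometer upright on the rubber mat, handle centre within 70 mm of the mat centre; both at rest; each heatsink within 12 mm of its start (x of cover_grip in the frame of amp between -0.004 and 0.004 m and y of cover_grip in the frame of amp between -0.005 and 0.005 m and z of cover_grip in the frame of amp between 0.069 and 0.0745 m and angle between cover_grip's own z axis and vertical below 0.03 rad and value of joint each of tab_a, tab_b below 0.0018 m and linear speed of each of cover, thermo below 0.02 m/s and angular speed of each of cover, thermo below 0.2 rad/s and horizontal distance between thermo_grip and rubber_mat below 0.07 m and height (world z) of thermo_grip below 0.028 m and angle between thermo_grip's own z axis and vertical below 0.1 rad and distance of each of sink1_top, sink2_top, sink3_top, sink4_top from where it was at the start of the episode below 0.012 m); the robot touches nothing.
It fails at once if the phone plug, fuse cap or adapter block is moved by more than 40 mm (distance of any of plug_c, fuse_cap_c, adapter_c from where it was at the start of the episode above 0.04 m).
Of sink1, sink2, sink3, sink4 only 2 to 4 are there at a start; the rules pass over those that are not, and their reading is None.
At some moment in a run one of thermo may be knocked a few centimetres aside while the robot is not near it.
It also fails if it takes over 210 s, if anything falls off the work surface, if the arm or the gripper's body presses on something with over 40 N, if the wrist force passes 120 N, or if a joint passes its speed limit or range.

## Working session

There is one attempt and no reset: what is moved stays moved. The work goes in short steps, each a Python script; the robot and the scene stay as the last script left them, time stands still between calls to the robot, and variables do not carry over. Pictures are saved under pics/ and viewed, and the job is handed in when it is done.

```bash
ls; mkdir -p pics
python3 - <<'E'
from station import env, set_gripper, viewer, workorder
import cv2
for n in("scene","top"):
    cv2.imwrite(f"pics/{n}0.png",viewer.camera(n)); print(n,viewer.camera_params(n))
s=env.read_state();print(s)
E
```

```text
pics
scene {'fx': 579.0543879868341, 'fy': 579.0543879868341, 'cx': 312.15889959973987, 'cy': 245.19746592095157, 'pose': array([[-5.53329054e-01, -6.12350837e-01,  5.64671064e-01,
         1.04614678e+03],
       [ 8.32837577e-01, -3.94965157e-01,  3.87793883e-01,
         4.25580716e+02],
       [-1.44405139e-02,  6.84856903e-01,  7.28534484e-01,
         9.05504901e+02],
       [ 0.00000000e+00,  0.00000000e+00,  0.00000000e+00,
         1.00000000e+00]])}
top {'fx': 570.2310325332624, 'fy': 570.2310325332624, 'cx': 321.3186566928244, 'cy': 237.98435085776896, 'pose': array([[-5.65166963e-05,  9.85529683e-01, -1.69502922e-01,
         1.89868098e+02],
       [-9.99995606e-01, -5.58080062e-04, -2.91138354e-03,
        -2.01430652e+00],
       [-2.96385110e-03,  1.69502013e-01,  9.85525384e-01,
         1.48111659e+03],
       [ 0.00000000e+00,  0.00000000e+00,  0.00000000e+00,
         1.00000000e+00]])}
{'time_s': 0.1, 'qpos': array([-1.32400902e+00,  4.23776948e-01,  1.63060797e+00,  1.65379931e-05,
        1.08861044e+00, -1.90087289e-02]), 'dq': array([-0.00127211, -0.00099646, -0.00092528, -0.00042482, -0.00043007,
        0.00080787]), 'tau': array([ 1.88757253e-04, -5.45615280e+01, -2.74323571e+01,  6.44408399e-02,
        1.87866844e-02, -1.86025983e-05]), 'tool_pos': array([ 164.09961521, -602.66273522,  301.97373921]), 'orientation': array([ 9.91182313e-01,  1.32503321e-01, -7.24280136e-05, -6.97642002e-04]), 'force': array([ 0.85686729, -1.17478561, -0.55087131]), 'wrist_torque': array([ 0.02747138,  0.01359201, -0.04381108]), 'width': 88.17839585978773}
```

View pics/scene0.png

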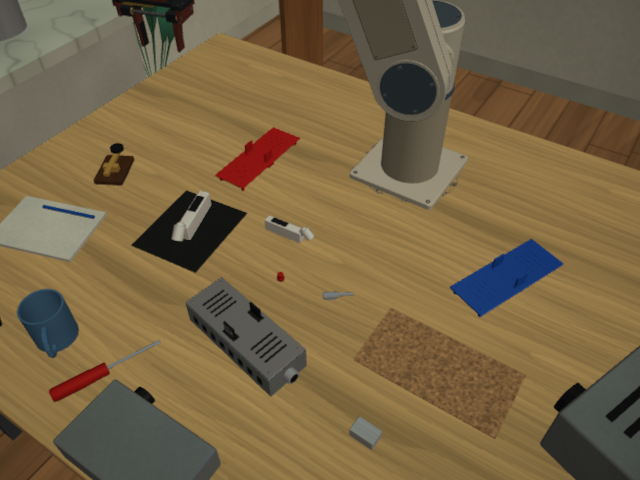

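View pics/top0.png

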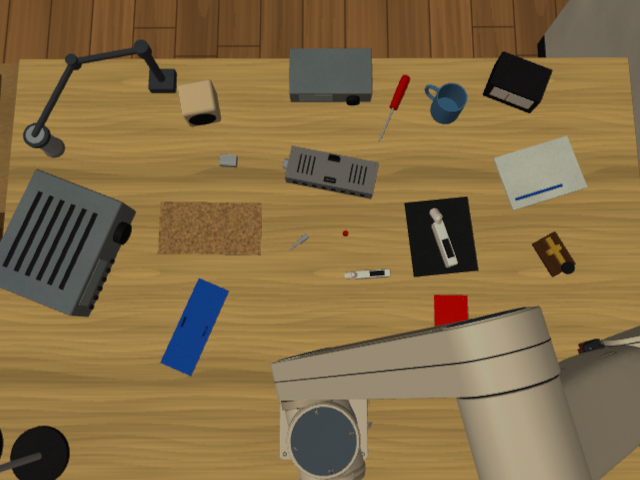

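The scene view shows the grey case and cover around (245,335), cork mat (440,368), rubber mat (190,230), red and blue look-alike covers, and white thermometers at (192,215), on the rubber mat, and (288,229), which is smaller. In the top view these are at (332,171), (210,229), (441,237), (443,238) and (367,274). Next I enlarge the crops.

```bash
cat > h.py <<'E'
from station import env, set_gripper, viewer, workorder
import cv2, numpy as np
P={n:viewer.camera_params(n) for n in("scene","top")}
def ray(n,u,v):
    p=P[n]; d=np.array([(u-p['cx'])/p['fx'],-(v-p['cy'])/p['fy'],-1.]); 
    return p['pose'][:3,3],p['pose'][:3,:3]@d
def pl(n,u,v,z):
    o,d=ray(n,u,v); return o+d*(z-o[2])/d[2]
def proj(n,X):
    p=P[n]; c=p['pose'][:3,:3].T@(np.asarray(X,float)-p['pose'][:3,3])
    return p['cx']+p['fx']*c[0]/-c[2], p['cy']-p['fy']*c[1]/-c[2]
def tri(uv1,uv2):
    o1,d1=ray('scene',*uv1);o2,d2=ray('top',*uv2)
    t=np.linalg.lstsq(np.c_[d1,-d2],o2-o1,rcond=None)[0]
    a=o1+t[0]*d1;b=o2+t[1]*d2
    return (a+b)/2,np.linalg.norm(a-b)
def crop(img,x0,y0,x1,y1,k,fn):
    cv2.imwrite(fn,cv2.resize(img[y0:y1,x0:x1],None,fx=k,fy=k,interpolation=cv2.INTER_CUBIC))
E
python3 - <<'E'
from h import *
t=cv2.imread('pics/top0.png');s=cv2.imread('pics/scene0.png')
crop(t,270,135,400,205,6,'pics/c1.png')
crop(t,330,190,490,290,5,'pics/c2.png')
crop(s,170,260,320,400,5,'pics/c3.png')
crop(s,130,180,320,280,4,'pics/c4.png')
E
```

```text
(no output)
```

View pics/c1.png

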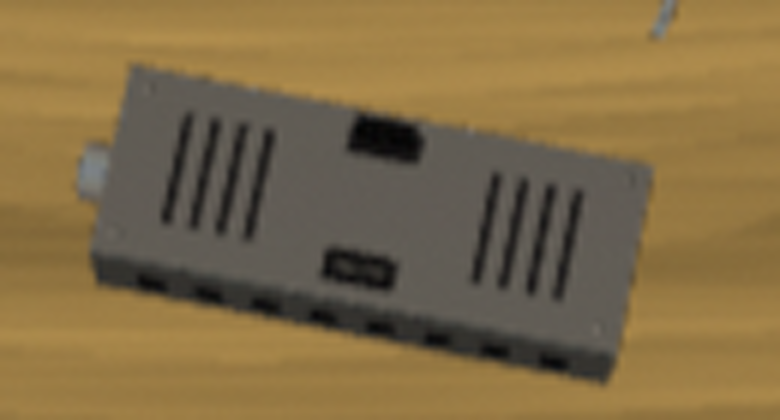

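View pics/c2.png

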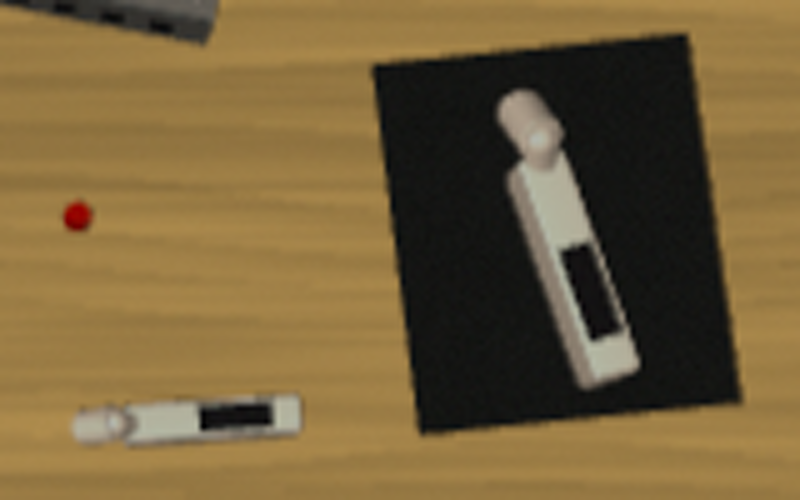

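View pics/c3.png

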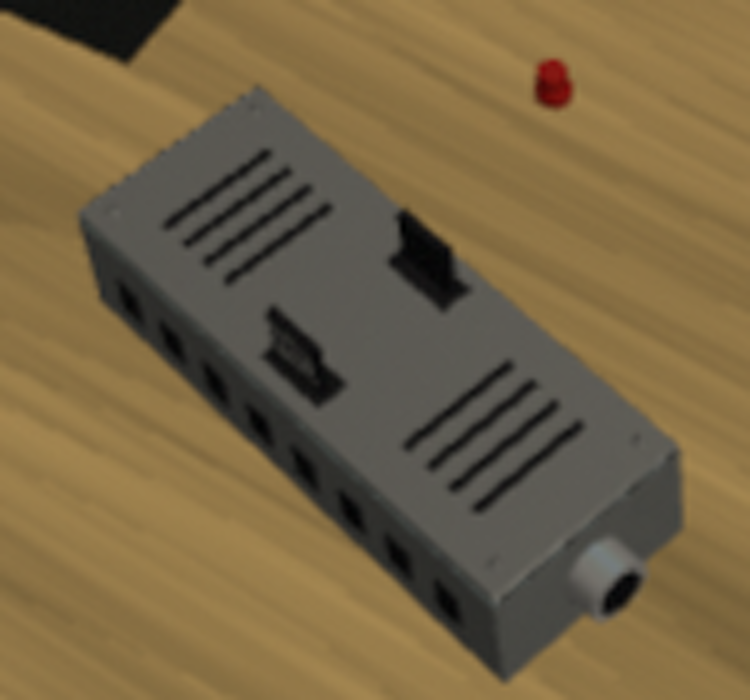

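View pics/c4.png

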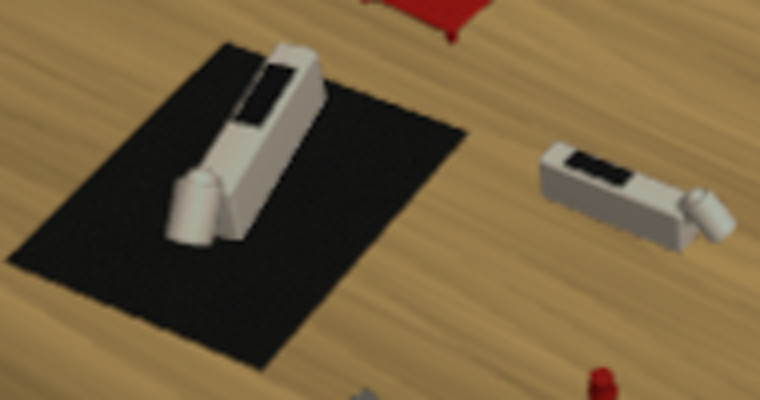

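Run:
```python
from h import *
t4=[(130,65),(652,165),(612,353),(93,250)]; t4=[(a/6+270,b/6+135) for a,b in t4]
s4=[(680,447),(258,86),(80,214),(497,600)]; s4=[(a/5+170,b/5+260) for a,b in s4]
for f in(0,1):
  n=('top','scene')[f]; C=np.array([pl(n,u,v,56) for u,v in (t4,s4)[f]])
  print(n,C.round(1).tolist(),C.mean(0).round(1),[np.linalg.norm(C[i]-C[(i+1)%4]).round(1) for i in range(4)])
  a=C[0]-C[1]+C[3]-C[2]; print('yaw of y axis-90',np.degrees(np.arctan2(a[1],a[0]))-90)
for a,b in zip(s4,t4):
  r=tri(a,b);print(r[0].round(1),round(r[1],1))
t=cv2.imread('pics/top0.png');hsv=cv2.cvtColor(t,cv2.COLOR_BGR2HSV)
# rubber
m=((hsv[...,2]<40)).astype(np.uint8);m[:180]=0;m[290:]=0;m[:,:390]=0;m[:,490:]=0
m=cv2.morphologyEx(m,cv2.MORPH_CLOSE,np.ones((3,3)));
c=max(cv2.findContours(m,0,2)[0],key=cv2.contourArea);r=cv2.minAreaRect(c);B=np.array([pl('top',*q,3) for q in cv2.boxPoints(r)])
print('rubber',r,B.mean(0).round(1),[np.linalg.norm(B[i]-B[(i+1)%4]).round(1) for i in range(4)],B.round(0).tolist())
print(hsv[230,210],hsv[230,290])
for u,v in((300,242),(346,233),(228,160)):print(hsv[v,u],pl('top',u,v,8).round(0))
# thermo white
m=((hsv[...,1]<70)&(hsv[...,2]>90)).astype(np.uint8)
for c in cv2.findContours(m[185:290,330:490],0,2)[0]:
  if cv2.contourArea(c)>80: print(cv2.boundingRect(c),cv2.minAreaRect(c))
```

```text
top [[679.0, 79.5, 56.0], [633.6, -146.6, 56.0], [550.0, -128.0, 56.0], [595.8, 94.7, 56.0]] [614.6 -25.1  56. ] [np.float64(230.6), np.float64(85.6), np.float64(227.4), np.float64(84.5)]
yaw of y axis-90 -11.479996925832623
scene [[598.7, 100.8, 56.0], [552.2, -126.1, 56.0], [635.9, -141.8, 56.0], [681.0, 83.3, 56.0]] [616.9 -20.9  56. ] [np.float64(231.6), np.float64(85.2), np.float64(229.5), np.float64(84.1)]
yaw of y axis-90 -11.447087113955519
[643.5 100.1 120.6] 54.9
[ 597.9 -115.7  116.2] 58.3
[ 587.7 -158.5  -11.7] 62.4
[633.8  76.8 -20.7] 56.1
rubber ((440.7154235839844, 236.2230987548828), (74.79293823242188, 63.87788772583008), 82.87498474121094) [ 449.7 -311.6    3. ] [np.float64(170.6), np.float64(199.2), np.float64(166.8), np.float64(198.7)] [[538.0, -218.0, 3.0], [560.0, -388.0, 3.0], [361.0, -403.0, 3.0], [340.0, -238.0, 3.0]]
[ 16 145 121] [ 19 144 147]
[ 15  23 112] [433.  58.   8.]
[  1 255 145] [456. -62.   8.]
[ 34  15 132] [656. 253.   8.]
(15, 84, 45, 10) ((37.048683166503906, 88.7301025390625), (7.849242210388184, 44.434688568115234), 86.18592071533203)
(100, 23, 28, 59) ((111.8849868774414, 51.89460372924805), (60.43000411987305, 13.146699905395508), 71.1139144897461)
(2, 0, 42, 9) ((22.5, 4.0), (8.0, 41.0), 90.0)
```

Two thermometers: (442,238) on the rubber mat and (367,274) on the desk. The first is the larger (61 px long against 45 px), so it is the one. Covers: grey on the case at (332,171), red at (451,310), blue at (195,327). The grey one is the job's, as the crops confirm. The case sizes check (230 x 85 mm). Both cameras give a yaw of -11.5° and their centres differ by about 4 mm, so I average them. Next: the cork mat, then hover above the cover.

```bash
cat >> h.py <<'E'
from scipy.spatial.transform import Rotation as R
def down(yaw_y):
    """tool down, tool y axis along world angle yaw_y (deg)"""
    a=np.radians(yaw_y); y=np.array([np.cos(a),np.sin(a),0]);z=np.array([0,0,-1.]);x=np.cross(y,z)
    return R.from_matrix(np.c_[x,y,z]).as_quat()
def st():
    s=env.read_state(); print('t',round(s['time_s'],1),'pos',s['tool_pos'].round(1),'q',s['qpos'].round(2),'w',round(s['width'],1),'F',s['force'].round(1)); return s
E
python3 - <<'E'
from h import *
for n,C in (('top',[(159,202),(262,203),(261,255),(158,254)]),('scene',[(390,310),(524,375),(496,432),(355,358)])):
  C=np.array([pl(n,u,v,3) for u,v in C]); print(n,C.mean(0).round(1),[np.linalg.norm(C[i]-C[(i+1)%4]).round(0) for i in range(4)],C.round(0).tolist())
for a in(-11.46,168.54):
  for p in((616,-23,240),(616,-23,140)): print(a,env.ik(np.array(p),down(a)))
for a in(0,180,-11,169): print(env.ik(np.array([470,185,110]),down(a)))
E
```

```text
top [470.2 296.2   3. ] [np.float64(274.0), np.float64(140.0), np.float64(270.0), np.float64(140.0)] [[542.0, 434.0, 3.0], [539.0, 160.0, 3.0], [399.0, 160.0, 3.0], [402.0, 430.0, 3.0]]
scene [471. 298.   3.] [np.float64(265.0), np.float64(127.0), np.float64(265.0), np.float64(129.0)] [[408.0, 167.0, 3.0], [406.0, 431.0, 3.0], [533.0, 429.0, 3.0], [538.0, 165.0, 3.0]]
-11.46 [-5.66262554e-02  4.85487157e-01  1.69384402e+00 -4.44089210e-16
  9.62261477e-01  1.43388477e-01]
-11.46 [-5.66262554e-02  6.26284571e-01  1.73446780e+00 -4.44089210e-16
  7.80840285e-01  1.43388477e-01]
168.54 None
168.54 None
[ 3.51429809e-01  5.67754332e-01  1.99105484e+00 -4.44089210e-16
  5.82783481e-01  3.51429809e-01]
None
[ 3.51429809e-01  5.67754332e-01  1.99105484e+00 -4.44089210e-16
  5.82783481e-01  5.43416027e-01]
None
```

Run:
```python
from h import *
env.reach(np.array([616,-23,240.]),down(-11.46)); st()
for n in("scene","top"):
    i=viewer.camera(n); cv2.imwrite(f"pics/{n}1.png",i)
    print(n,[np.round(proj(n,X),1).tolist() for X in([616,-23,160],)])
crop(cv2.imread('pics/scene1.png'),150,150,350,400,3,'pics/s1c.png')
```

```text
t 2.7 pos [616.  -23.8 240.1] q [-0.06  0.49  1.69 -0.    0.96  0.14] w 87.7 F [-1.  -0.1 -0.2]
scene [[236.9, 287.4]]
top [[331.6, 156.6]]
```

View pics/s1c.png

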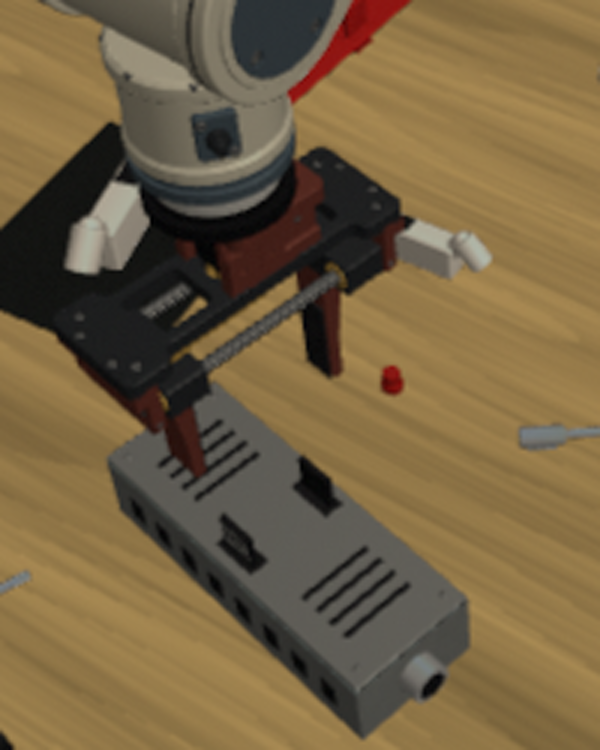

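View pics/top1.png

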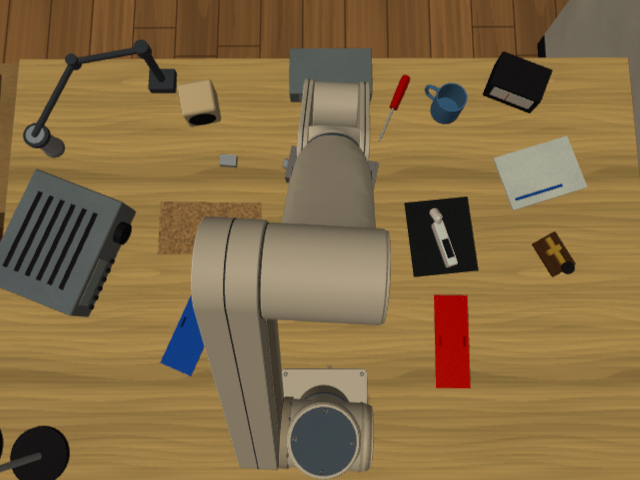

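The scene crop shows both fingers straddling the tab line (tips at crop (192,472) and (325,370)). Their midpoint is 3 px below the prediction, so I shift the target to (615,-24). Next I lower to tab height and look again.

Run:
```python
from h import *
print(env.move_l(np.array([615,-24,141.]),rot=down(-11.46),rate=80,f_stop=15)); st()
i=viewer.camera("scene"); cv2.imwrite("pics/scene2.png",i)
crop(i,170,230,330,400,4,'pics/s2c.png')
```

```text
False
t 4.2 pos [615.4 -24.  141.6] q [-0.06  0.62  1.74  0.    0.78  0.14] w 87.8 F [0.5 0.1 0.3]
```

View pics/s2c.png

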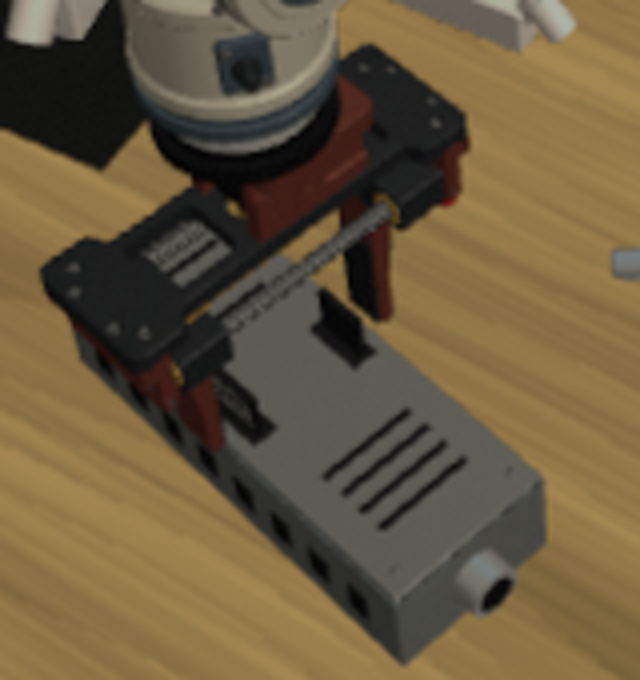

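Run:
```python
from h import *
i=cv2.imread("pics/scene2.png")
a=np.radians(-11.46);ex=np.array([np.cos(a),np.sin(a),0]);ey=np.array([-ex[1],ex[0],0])
c=np.array([615,-24,0.])
k=5;x0,y0=210,290
im=cv2.resize(i[y0:y0+60,x0:x0+70],None,fx=10,fy=10,interpolation=cv2.INTER_CUBIC)
for sx in(-1,1):
  for x in(32,28):
    P_=[np.array(proj('scene',c+sx*x*ex+y*ey+[0,0,z])) for y,z in((-13,82),(13,82),(13,56),(-13,56))]
    q=((np.array(P_)-[x0,y0]+.5)*10).astype(int); cv2.polylines(im,[q],True,(0,255,0) if x==32 else (0,255,255),1)
  P_=[np.array(proj('scene',np.array([615.4,-24,0])+sx*44*ex+y*ey+[0,0,z])) for y,z in((-10,61.6),(10,61.6),(10,82),(-10,82))]
  q=((np.array(P_)-[x0,y0]+.5)*10).astype(int); cv2.polylines(im,[q],True,(0,0,255),1)
cv2.imwrite('pics/ov.png',im)
```

```text
(no output)
```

View pics/ov.png

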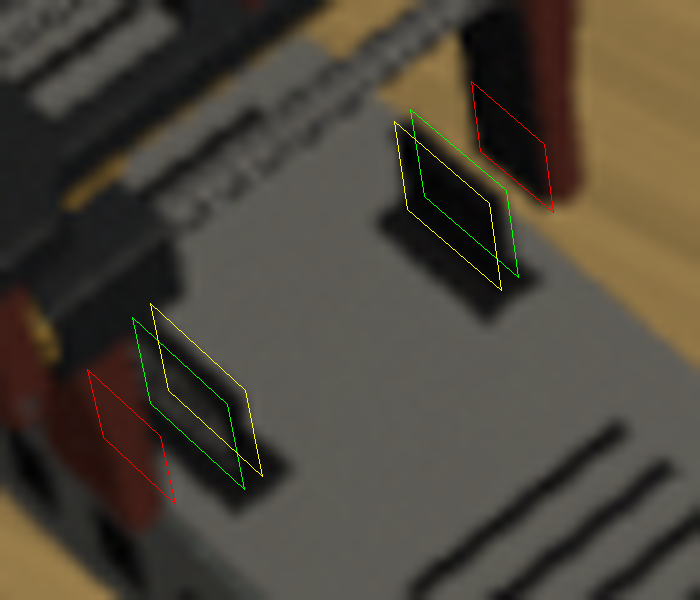

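The overlay puts the predicted tabs within about 1 px of the real ones and the pads centred on them, so I squeeze and lift.

Run:
```python
from h import *
set_gripper(48); env.hold(0.3); s=st()
p=s['tool_pos'].copy()
env.move_l(np.array([615,-24,180.]),rate=50,f_stop=25); st()
env.move_l(np.array([615,-24,260.]),rate=120); st()
i=viewer.camera("scene"); cv2.imwrite("pics/scene3.png",i)
```

```text
t 5.2 pos [615.1 -24.  141.4] q [-0.06  0.62  1.74 -0.    0.78  0.14] w 51.2 F [-0.9 -0.3  5.3]
t 6.2 pos [614.8 -24.  179.8] q [-0.06  0.57  1.73 -0.    0.85  0.14] w 51.1 F [ 0.1  0.  -1.6]
t 7.0 pos [614.5 -24.  259.4] q [-0.06  0.46  1.68  0.    1.    0.14] w 51.1 F [ 0.5 -0.  -1.6]
```

View pics/scene3.png

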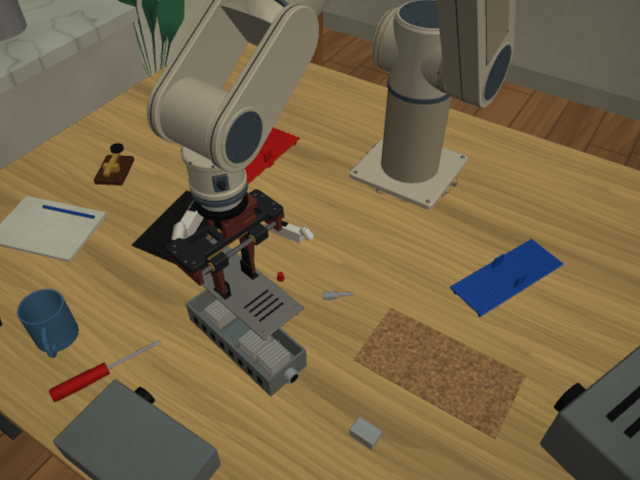

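The cover came off straight, showing heatsinks in the open case. Now I lay it on the cork.

Run:
```python
from h import *
import json
env.reach(np.array([470,297,240.]),down(0)); st()
env.move_l(np.array([470,297,120.]),rate=100); st()
print(env.move_l(np.array([470,297,106.]),rate=20,f_stop=4)); s=st()
json.dump({'pos':s['tool_pos'].tolist()},open('place.json','w'))
set_gripper(88); env.hold(0.5); st()
env.move_l(np.array([470,297,260.]),rate=120)
env.reach(np.array([450,50,400.]),down(0)); st()
for n in("scene","top"):
    cv2.imwrite(f"pics/{n}4.png",viewer.camera(n))
```

```text
t 8.3 pos [470.6 296.4 240. ] q [ 0.54  0.41  1.83 -0.    0.91  0.54] w 50.7 F [-0.2 -0.1 -1.5]
t 9.7 pos [470.4 297.2 120.6] q [0.54 0.6  1.88 0.   0.67 0.54] w 50.7 F [-0.1 -1.3 -1.5]
True
t 10.3 pos [470. 297. 108.] q [ 0.54  0.62  1.88 -0.    0.65  0.54] w 50.8 F [-0.2 -0.7  6.3]
t 11.5 pos [469.5 296.7 107.5] q [ 0.54  0.62  1.88 -0.    0.65  0.54] w 87.7 F [ 0.5 -0.5  0.9]
t 14.1 pos [450.   50.5 399.4] q [0.09 0.05 1.89 0.   1.21 0.08] w 87.5 F [ 0.3 -0.5 -0.4]
```

View pics/scene4.png

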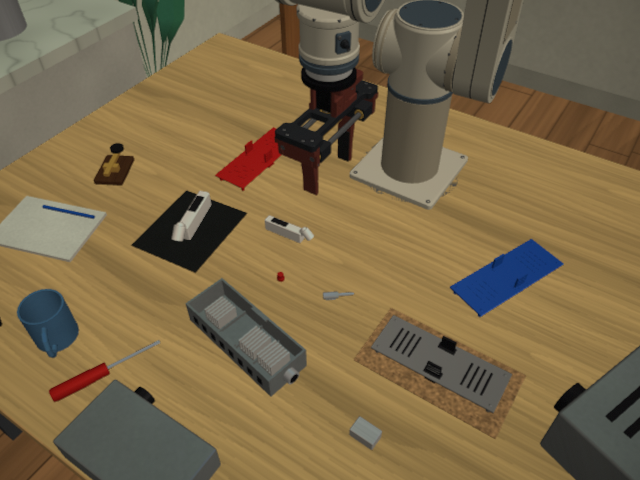

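View pics/top4.png

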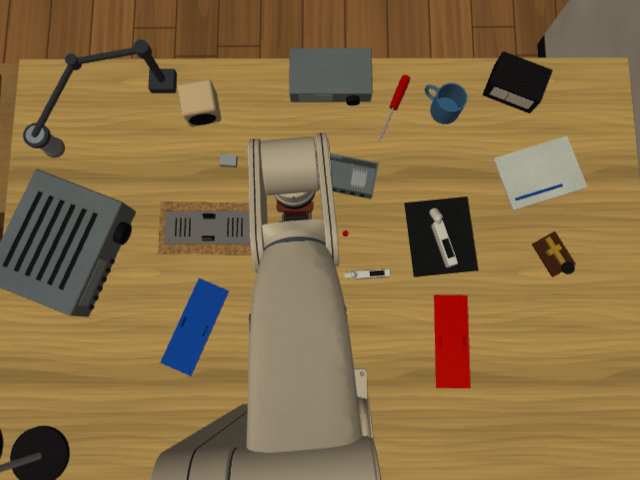

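The cover lies well on the cork, at (440,368) in the scene view. I enlarge the open case and the thermometer.

Run:
```python
from h import *
env.reach(np.array([480,0,400.]),down(45));
env.move_joints(np.array([-1.324,0.423,1.63,0,1.089,-0.019])); st()
t=viewer.camera("top");s=viewer.camera("scene");cv2.imwrite('pics/top5.png',t);cv2.imwrite('pics/scene5.png',s)
a=cv2.resize(t[135:205,270:400],None,fx=6,fy=6,interpolation=cv2.INTER_CUBIC)
cv2.imwrite('pics/c5t.png',a)
crop(s,175,265,320,400,5,'pics/c5s.png')
a=cv2.resize(t[195:280,395:485],None,fx=4,fy=4,interpolation=cv2.INTER_CUBIC)
b=cv2.resize(s[185:270,130:250],None,fx=4,fy=4,interpolation=cv2.INTER_CUBIC)[:340]
cv2.imwrite('pics/c5th.png',np.hstack([a[:340],b])[:, :800])
```

```text
t 17.4 pos [ 165.  -602.6  302.9] q [-1.32  0.42  1.63  0.    1.09 -0.02] w 88.1 F [-0.8  0.5 -0. ]
```

View pics/c5t.png

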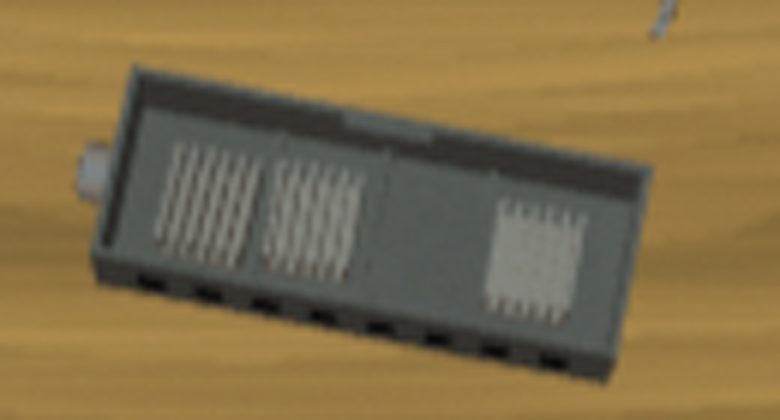

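View pics/c5s.png

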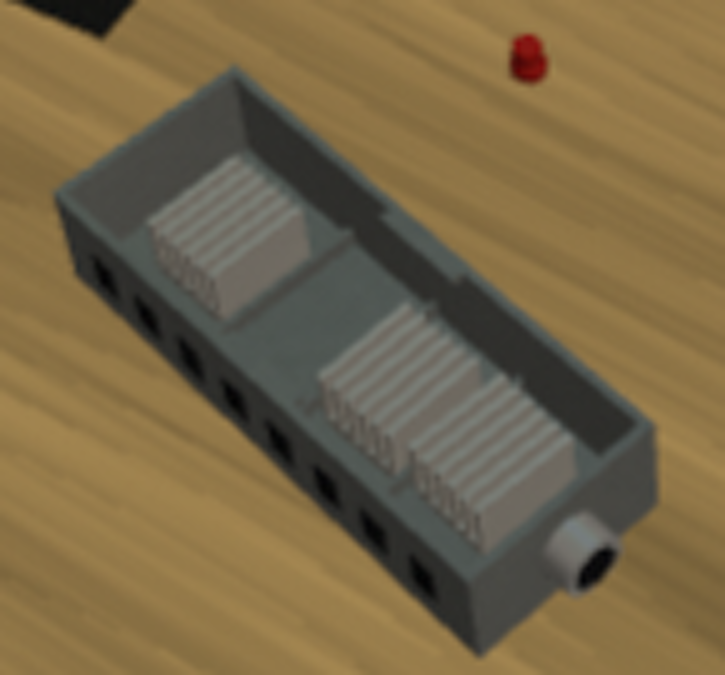

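View pics/c5th.png

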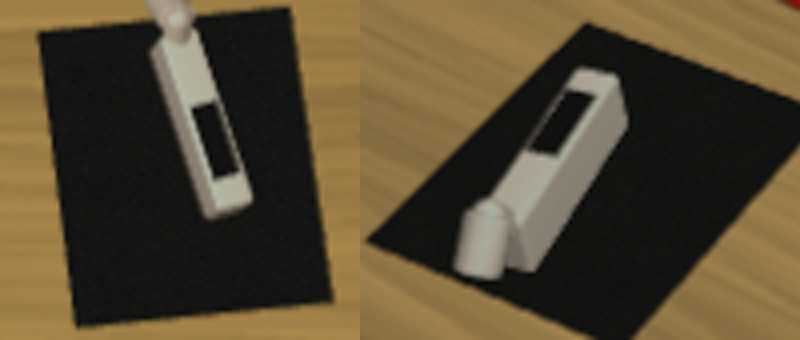

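The thermometer has been knocked: its rear end went from about (452,265) to (452,247) in the top view. Bays 1, 2 and 4 hold heatsinks and bay 3 is empty. I measure the sinks and the thermometer's new pose.

Run:
```python
from h import *
a=np.radians(-11.46);ex=np.array([np.cos(a),np.sin(a),0]);ey=np.array([-ex[1],ex[0],0]);c=np.array([615,-24,0])
T={1:[(178,143),(262,158),(240,265),(157,248)],2:[(280,160),(365,175),(348,275),(265,262)],4:[(502,202),(588,213),(570,320),(487,303)]}
S={1:[(503,375),(577,440),(485,510),(408,445)],2:[(407,303),(482,362),(400,437),(322,376)],4:[(237,155),(307,213),(222,280),(150,222)]}
for k,yb in((1,72),(2,24),(4,-72)):
  A=np.array([pl('top',u/6+270,v/6+135,36) for u,v in T[k]]);B=np.array([pl('scene',u/5+175,v/5+265,36) for u,v in S[k]])
  f=lambda X:(np.array([(X.mean(0)-c)@ex,(X.mean(0)-c)@ey])).round(1)
  print(k,A.mean(0).round(1),f(A),[round(np.linalg.norm(A[i]-A[i-1])) for i in range(4)],'|',B.mean(0).round(1),f(B),[round(np.linalg.norm(B[i]-B[i-1])) for i in range(4)],'nom',(c+yb*ey).round(1))
t=cv2.imread('pics/top5.png');s=cv2.imread('pics/scene5.png')
x=cv2.resize(t[180:255,415:470],None,fx=8,fy=8,interpolation=cv2.INTER_CUBIC)
y=cv2.resize(s[195:270,150:200],None,fx=7,fy=7,interpolation=cv2.INTER_CUBIC)
y=np.vstack([y,np.zeros((x.shape[0]-y.shape[0],y.shape[1],3),np.uint8)]);cv2.imwrite('pics/th.png',np.hstack([x,y])[:600,:800])
```

```text
1 [622.6  45.4  36. ] [-6.4 69.5] [48, 38, 49, 37] | [625.9  50.2  36. ] [-4.1 74.9] [43, 39, 42, 39] nom [629.3  46.6   0. ]
2 [ 6.16e+02 -6.00e-01  3.60e+01] [-3.7 23.1] [47, 38, 46, 37] | [618.9   4.9  36. ] [-1.9 29.1] [42, 39, 42, 39] nom [ 6.198e+02 -5.000e-01  0.000e+00]
4 [597.1 -97.6  36. ] [ -2.9 -75.7] [46, 38, 49, 37] | [600.5 -91.2  36. ] [ -0.9 -68.8] [43, 40, 42, 40] nom [600.7 -94.6   0. ]
```

View pics/th.png

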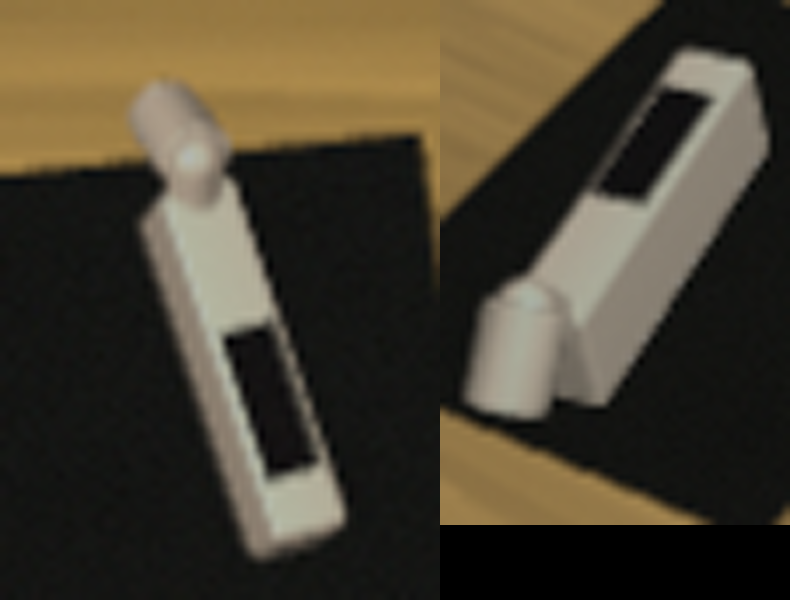

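Run:
```python
from h import *
tp=lambda u,v,z:pl('top',u/8+415,v/8+180,z)
sp=lambda u,v,z:pl('scene',(u-440)/7+150,v/7+195,z)
def rep(n,rr,rl,fr,fl):
  print(n,'RR',rr.round(1),'RL',rl.round(1),'w',np.linalg.norm(rr-rl).round(1),'len',np.linalg.norm(rr-fr).round(1))
  d1=fr-rr;d2=fl-rl
  print([np.degrees(np.arctan2(d[1],d[0])).round(1) for d in(d1,d2)])
  d=(d1/np.linalg.norm(d1)+d2/np.linalg.norm(d2))[:2];d/=np.linalg.norm(d)
  print('centre from rear',((rr+rl)[:2]/2+60*d).round(1),'mean of 4',((rr+rl+fr+fl)/4)[:2].round(1))
rep('top',tp(345,518,43),tp(270,540,43),tp(238,180,43),tp(163,200,43))
rep('scene',sp(752,63,43),sp(683,45,43),sp(567,300,43),sp(533,275,43))
a,b=sp(600,405,3),sp(768,150,3);print('bottom right edge',a.round(1),b.round(1),np.linalg.norm(a-b).round(1),np.degrees(np.arctan2(*(a-b)[[1,0]])).round(1))
a,b=tp(142,225,3),tp(252,560,3);print('top bottom left edge',a.round(1),b.round(1),np.linalg.norm(a-b).round(1),np.degrees(np.arctan2(*(a-b)[[1,0]])).round(1))
```

```text
top RR [ 419.5 -346.9   43. ] RL [ 412.4 -322.7   43. ] w 25.2 len 114.6
[np.float64(15.2), np.float64(15.3)]
centre from rear [ 473.8 -319. ] mean of 4 [ 471.4 -319.7]
scene RR [ 414.3 -319.9   43. ] RL [ 419.8 -343.9   43. ] w 24.7 len 110.7
[np.float64(12.0), np.float64(17.2)]
centre from rear [ 475.1 -316.7] mean of 4 [ 469.3 -318.3]
bottom right edge [ 525.6 -291.     3. ] [ 413.4 -322.4    3. ] 116.5 15.6
top bottom left edge [ 524.3 -293.2    3. ] [ 412.  -325.5    3. ] 116.9 16.0
```

Both views agree: handle centre about (473.3,-319), yaw about 15.5°, width 25 mm. I grasp it.

Run:
```python
from h import *
q=down(15.5-90)
env.reach(np.array([473.3,-319,220.]),q); st()
i=viewer.camera("scene"); crop(i,120,150,280,290,4,'pics/s6.png')
print(env.move_l(np.array([473.3,-319,92.]),rate=80,f_stop=10)); st()
i=viewer.camera("scene"); crop(i,120,150,280,290,4,'pics/s6b.png')
```

```text
t 19.1 pos [ 473.1 -319.9  220.3] q [-0.62  0.45  1.81 -0.    0.88  0.69] w 87.8 F [-0.5 -0.3  0.1]
False
t 20.9 pos [ 473.5 -319.2   92.5] q [-0.61  0.66  1.85 -0.    0.64  0.69] w 87.8 F [0.3 0.1 0.8]
```

View pics/s6b.png

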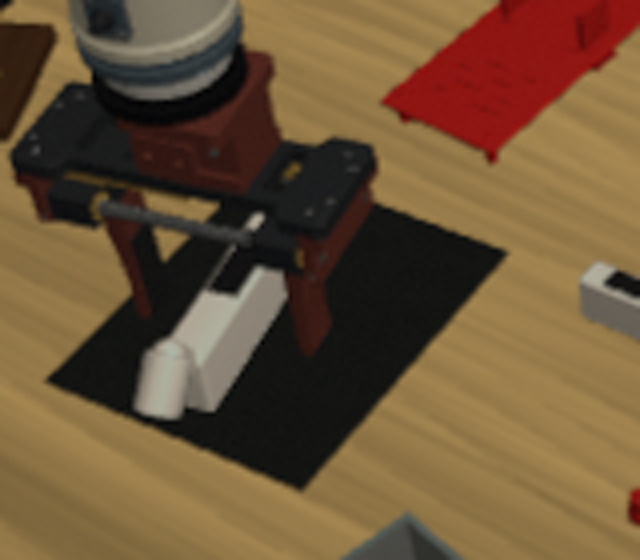

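The handle sits between the fingers. I close, lift and aim at sink 1, then check by picture before the hold.

```bash
cat >> h.py <<'E'
SINK={1:(624,47.8),2:(617.5,2),4:(599,-94.4)}
def aim_tcp(S,psi,dz=69,dist=100,dx=0):
    a=np.radians(psi);h=np.array([np.cos(a),np.sin(a),0])
    lens=np.array([*S,36.])-dist*np.array([h[0],h[1],-1])/np.sqrt(2)
    g=lens-88*h-[0,0,7]
    return g+[0,0,dz]-dx*h
E
python3 - <<'E'
from h import *
set_gripper(15); env.hold(0.2); s=st()
env.move_l(np.array([473.3,-319,250.]),rate=100); st()
p=aim_tcp(SINK[1],-11.46);print(p)
q=down(-101.46)
env.reach(p+[0,0,60],q); env.move_l(p,rate=80); st()
for n in("scene","top"):
    i=viewer.camera(n);cv2.imwrite(f"pics/{n}7.png",i)
i=cv2.imread('pics/scene7.png');crop(i,170,180,330,400,3,'pics/s7.png')
E
```

```text
t 22.1 pos [ 473.2 -318.9   91.9] q [-0.61  0.66  1.85  0.    0.64  0.69] w 26.0 F [-0.4  0.9  0.9]
t 23.9 pos [ 473.  -318.8  249.3] q [-0.61  0.41  1.79 -0.    0.94  0.69] w 25.7 F [ 0.2 -0.5 -2.1]
[468.45343337  79.33323577 168.71067812]
t 26.3 pos [468.7  79.3 168.9] q [ 0.14  0.43  2.04 -0.    0.68  1.91] w 25.6 F [-0.2  0.3 -1.9]
```

View pics/s7.png

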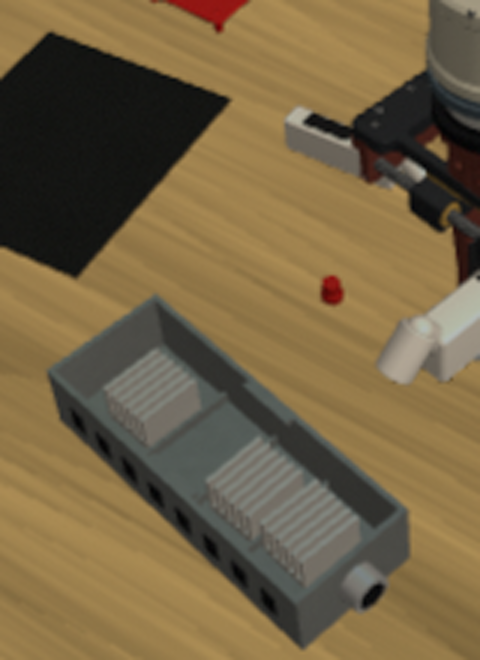

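View pics/top7.png

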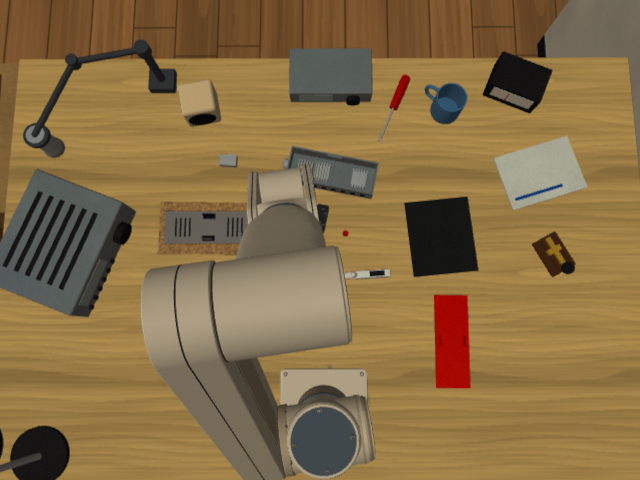

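Run:
```python
from h import *
i=cv2.imread('pics/scene7.png')
a=np.radians(-11.46);h=np.array([np.cos(a),np.sin(a),0]);w=np.array([-h[1],h[0],0])
g=np.array([468.7,79.3,99.9]);L=g+88*h+[0,0,7]
x0,y0,k=260,250,8
im=cv2.resize(i[y0:y0+75,x0:x0+95],None,fx=k,fy=k,interpolation=cv2.INTER_CUBIC)
P2=lambda X:tuple(((np.array(proj('scene',X))-[x0,y0]+.5)*k).astype(int).tolist())
cv2.circle(im,P2(L),4,(0,0,255),-1)
n=np.array([h[0],h[1],-1])/2**.5
u=np.array([h[0],h[1],1])/2**.5
ring=[P2(L+12*(np.cos(t)*w+np.sin(t)*u)) for t in np.linspace(0,6.28,24)]
cv2.polylines(im,[np.array(ring)],True,(0,0,255),1)
for sy in(-13,13):
  cv2.polylines(im,[np.array([P2(g+x*h+sy*w+[0,0,z]) for x,z in((-60,20),(60,20),(60,-20),(-60,-20))])],True,(0,255,0),1)
cv2.imwrite('pics/ov7.png',im)
```

View pics/ov7.png

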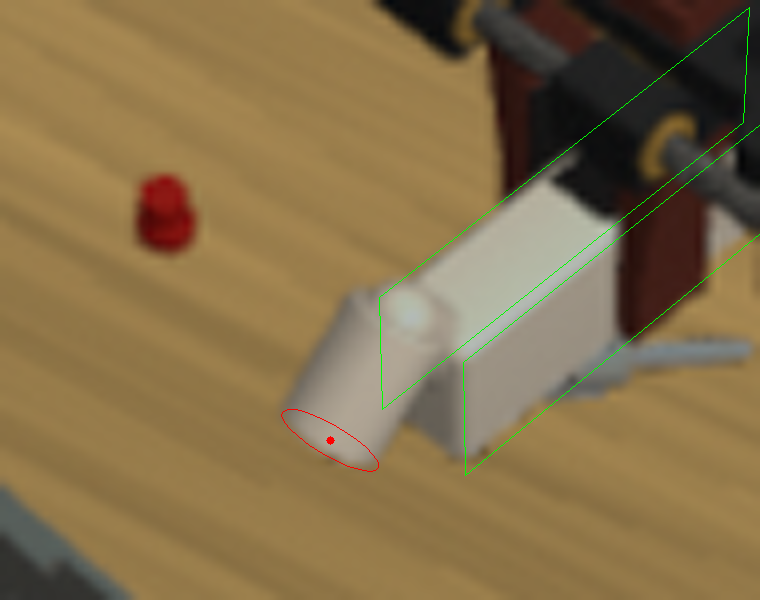

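The predicted lens ring falls on the real head end and the handle is level. I hold, then move on to sinks 2 and 4.

Run:
```python
from h import *
env.hold(3.3)
for k in(2,4):
    p=aim_tcp(SINK[k],-11.46)
    env.move_l(p,rate=60); env.hold(3.5); st()
    i=viewer.camera("scene"); cv2.imwrite(f"pics/aim{k}.png",i)
crop(i,170,180,330,400,3,'pics/aim4c.png')
```

```text
t 34.1 pos [462.   33.5 168.7] q [ 0.05  0.41  2.07 -0.    0.66  1.82] w 26.4 F [ 0.3 -0.5 -2. ]
t 39.4 pos [443.4 -62.9 168.7] q [-0.17  0.4   2.1   0.    0.65  1.6 ] w 26.2 F [ 0.2  0.  -2.1]
```

View pics/aim4c.png

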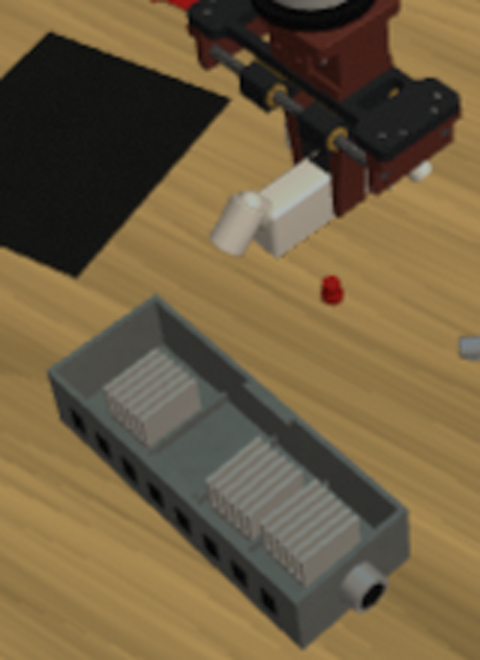

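All three aims are held and the sinks are undisturbed. Next I stand the thermometer back near the middle of the rubber mat.

Run:
```python
from h import *
p=np.array([443.4,-62.9,230]); env.move_l(p,rate=120)
q=down(5-90)
env.reach(np.array([448,-311,230.]),q)
env.move_l(np.array([448,-311,100.]),rate=100)
print(env.move_l(np.array([448,-311,89.]),rate=15,f_stop=4)); st()
set_gripper(60); env.hold(0.3)
env.move_l(np.array([448,-311,230.]),rate=100)
env.move_joints(np.array([-1.324,0.423,1.63,0,1.089,-0.019])); st()
for n in("scene","top"):
    i=viewer.camera(n);cv2.imwrite(f"pics/{n}8.png",i)
```

```text
True
t 43.1 pos [ 448.  -311.    91.9] q [-0.63  0.64  1.9  -0.    0.6   0.85] w 26.1 F [0.2 0.1 4.8]
t 47.2 pos [ 164.9 -602.3  302.3] q [-1.32  0.42  1.63  0.    1.09 -0.02] w 60.3 F [-0.3  0.1 -0.5]
```

View pics/scene8.png

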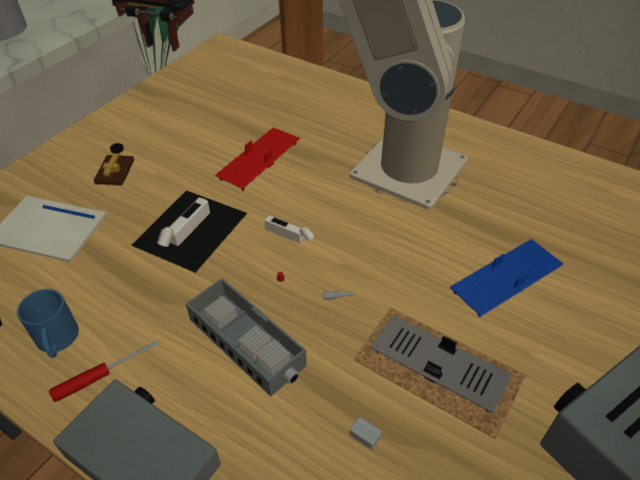

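View pics/top8.png

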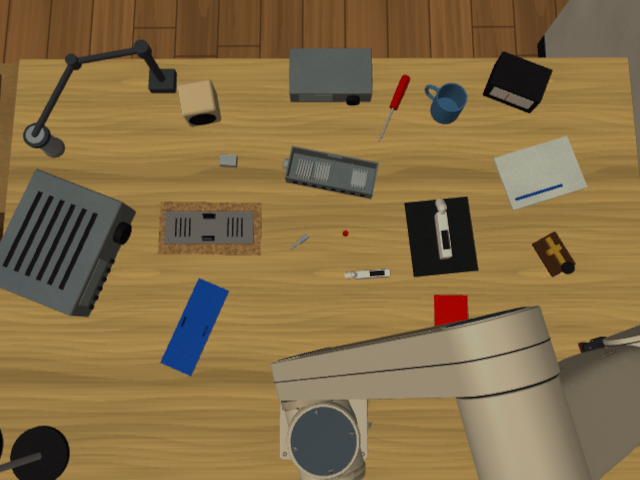

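The thermometer stands upright on the mat, about (443,232) in the top view, and the cover is still on the cork. I regrasp it at the recorded pose and bring it above the case.

Run:
```python
from h import *
set_gripper(88)
env.reach(np.array([450,50,400.]),down(0))
env.reach(np.array([470,297,220.]),down(0)); 
print(env.move_l(np.array([470,297,108.2]),rate=80,f_stop=12)); st()
set_gripper(48); env.hold(0.3); st()
env.move_l(np.array([470,297,260.]),rate=120)
env.reach(np.array([615,-24,260.]),down(-11.46))
env.move_l(np.array([615,-24,168.]),rate=80); env.hold(.3); st()
i=viewer.camera("scene"); crop(i,170,220,330,400,4,'pics/s9.png')
```

```text
False
t 53.2 pos [470.3 297.2 108.7] q [ 0.54  0.62  1.88 -0.    0.65  0.54] w 88.3 F [-0.2 -0.3 -0.4]
t 54.1 pos [470.1 297.  108.4] q [ 0.54  0.62  1.88 -0.    0.65  0.54] w 51.1 F [ 0.3 -0.9  4.6]
t 58.5 pos [615.1 -24.  168.3] q [-0.06  0.58  1.73 -0.    0.83  0.14] w 50.9 F [ 0.7  0.  -2.2]
```

View pics/s9.png

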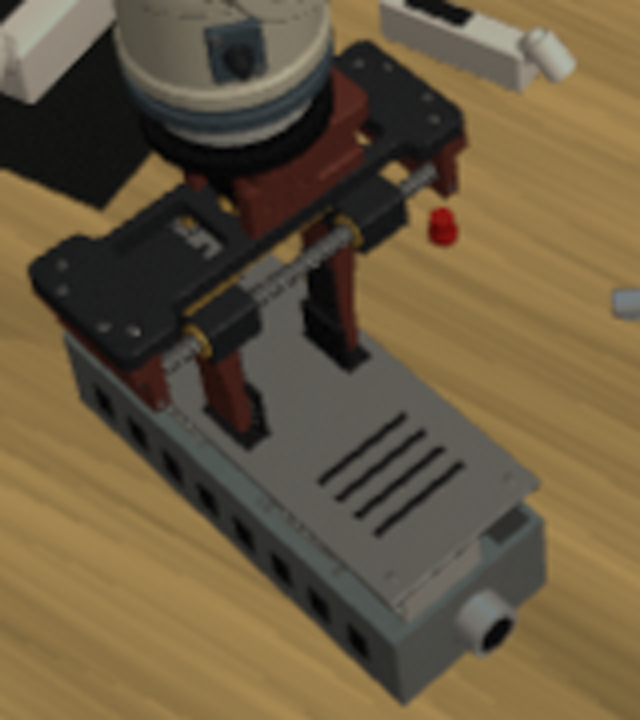

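The cover hovers parallel above the case. I lower it slowly, watching the force.

Run:
```python
from h import *
print(env.move_l(np.array([615,-24,140.]),rate=15,f_stop=8)); st()
```

```text
True
t 60.1 pos [615.  -24.  141.7] q [-0.06  0.62  1.74  0.    0.78  0.14] w 51.0 F [-1.3  0.9  4.4]
```

Run:
```python
from h import *
print(env.move_l(np.array([615,-24,140.8]),rate=5,f_stop=10)); st()
set_gripper(88); env.hold(.5); st()
env.move_l(np.array([615,-24,260.]),rate=100)
env.reach(np.array([450,0,400.]),down(0))
env.reach(np.array([450,0,400.]),down(45))
env.move_joints(np.array([-1.324,0.423,1.63,0,1.089,-0.019])); st()
for n in("scene","top"):
    i=viewer.camera(n);cv2.imwrite(f"pics/{n}10.png",i)
t=cv2.imread('pics/top10.png');s=cv2.imread('pics/scene10.png')
crop(t,270,135,400,205,6,'pics/c10t.png');crop(s,170,260,320,400,5,'pics/c10s.png')
```

```text
False
t 60.4 pos [615.2 -24.  141.7] q [-0.06  0.62  1.74 -0.    0.79  0.14] w 50.9 F [-2.5  0.4  6. ]
t 61.7 pos [615.  -24.  140.8] q [-0.06  0.62  1.74  0.    0.78  0.14] w 87.9 F [ 0.7 -0.8  0.3]
t 67.1 pos [ 165.1 -602.6  303. ] q [-1.32  0.42  1.63  0.    1.09 -0.02] w 87.8 F [ 0.7 -0.1 -0.9]
```

View pics/c10t.png

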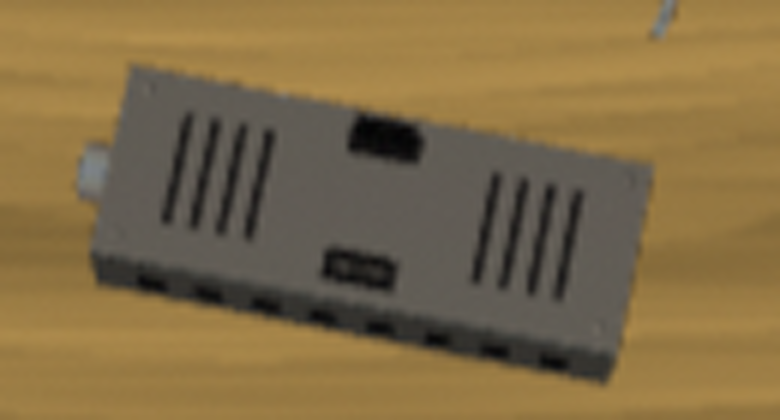

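View pics/c10s.png

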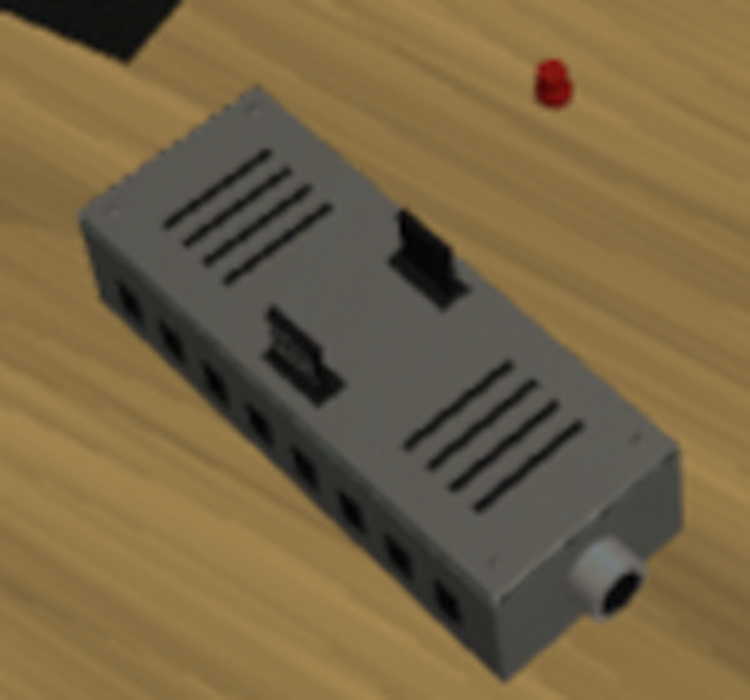

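View pics/top10.png

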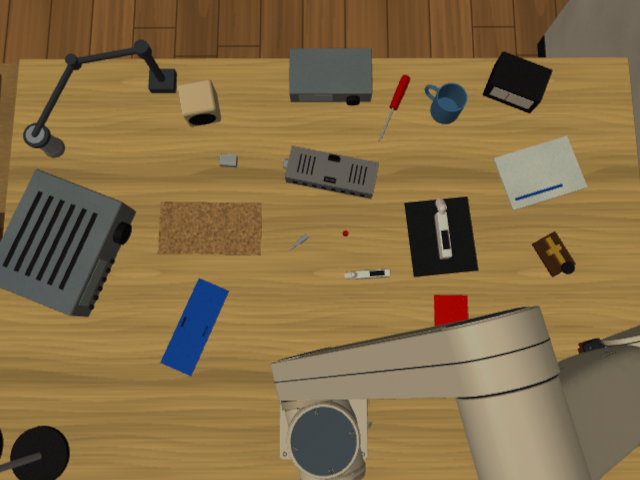

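The cover crops match the starting pictures and the tabs are sprung out. The thermometer stands on the mat and the plug, cap and block have not moved. I do a quick difference against the start, then sign off.

Run:
```python
from h import *
for n,(x0,y0,x1,y1) in(("top",(280,140,385,200)),("scene",(180,270,315,400))):
    d=cv2.absdiff(cv2.imread(f'pics/{n}0.png'),cv2.imread(f'pics/{n}10.png'))[y0:y1,x0:x1].max(2); print(n,(d>30).sum(),d.max())
workorder.sign_off(); st()
```

```text
top 0 18
scene 0 20
the job is handed in; nothing more can be done
the job is handed in; nothing more can be done
```

The job is done and handed in, at about 67 s of the 210 s allowed; `sign_off` reports no verdict.

**What I did:**
- I squeezed the tabs, lifted the cover off and laid it on the cork mat the same way up.
- I picked up the larger thermometer, which had been knocked about 45 mm, so I measured it again first.
- Heatsinks are in bays 1, 2 and 4; bay 3 is empty. I aimed at each for over 3 s from about 10 cm.
- I stood the thermometer back near the middle of the rubber mat and refitted the cover.

**Last checks:**
- **Cover:** it met the rim within 0.3 mm of the tool height at which I first gripped it. Pictures of the refitted case match the start, with no pixel differing by more than 20 levels, so the cover is flush and the tabs are out.
- **Thermometer:** it is upright near the middle of the mat.
- **Other parts:** the phone plug, fuse cap and adapter block look unmoved. I compared these, and the thermometer, by eye only.
- **Heatsinks:** they looked undisturbed in the last pictures before the cover went back on.

**Disagreement:** the two cameras differed by 4–7 mm on the case and heatsink positions, so I averaged them for the aims, where the tolerance is 13 mm. The predicted lens position matched the picture at sink 1. I did not repeat that overlay check for sinks 2 and 4.

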